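# Cull the rocking rail carrier

## Task

The web that closes the far end of one of the four rail carriers on the sorting board has broken off, which cannot be seen from above: pushed along its lane that carrier slides over the catch key, while a sound one is caught. Find the broken one by pushing gently, never forcing one that is caught, and slide it, without lifting or tipping any carrier, into the reject bay until it lies square against the back stop; leave the three sound ones in their lanes and the bottle and loupe undisturbed.

Things in the scene. Friction and masses are not known exactly. Their poses are not given: they have to be found in the camera images.
- board: fixed sorting board: grey plate 280 (x) x 252 (y) x 8 mm flat on the table; origin on the table under it (plate spans x -135 to +145 mm), x points away from the robot to the back stop, z up. Plate top z = 8 mm. A dark back stop bar, 22 mm high over the plate, crosses it, front face at x = +125 mm, backed by springs (4 N/mm).
- lanes (a point): centre of the carriers' starting area, on the plate's top, board x = -70 mm. Four lanes along the board's x, centred 84, 28, -28, -84 mm in y from here, 42 mm wide, between grey ribs 14 mm wide, 8 mm high over the plate; inner ribs end 70 mm beyond this point, outer ones run on. Carriers start centred within 8 mm of it in x.
- catch_line (a point): on the plate at board x = -8 mm, mid y: front faces of the four sprung steel catch keys, one on each lane's centre line, 6 mm wide, 20 mm long (to x = +12 mm), 14 mm high over the plate (a tool following must pass above). A sound carrier's end web meets the key when its origin is at board x = -58 mm and is held by its spring (2.5 N/mm, 12 mm travel); the broken one slides on over it.
- reject_bay (a point): middle of the open reject bay on the plate's top, between the ends of the inner ribs (75 mm before it) and the back stop (its face 50 mm beyond it): a carrier lying home against the stop has its origin level with this point in the board's x (board x = +75 mm).
- carrier_a: rail carrier, one of four alike from above: aluminium channel, open side down, 100 (x) x 34 (y) x 40 mm high, 0.2 to 0.33 kg (slides with under 4 N); tunnel below 18 wide, 17 mm high, open at the near end, closed by a web at the far (+x) end except in the broken one (not told which). Origin: centre of underside, on the plate; x along it towards the stop, z up.
- carrier_b: rail carrier, one of four alike from above: aluminium channel, open side down, 100 (x) x 34 (y) x 40 mm high, 0.2 to 0.33 kg (slides with under 4 N); tunnel below 18 wide, 17 mm high, open at the near end, closed by a web at the far (+x) end except in the broken one (not told which). Origin: centre of underside, on the plate; x along it towards the stop, z up.
- carrier_c: rail carrier, one of four alike from above: aluminium channel, open side down, 100 (x) x 34 (y) x 40 mm high, 0.2 to 0.33 kg (slides with under 4 N); tunnel below 18 wide, 17 mm high, open at the near end, closed by a web at the far (+x) end except in the broken one (not told which). Origin: centre of underside, on the plate; x along it towards the stop, z up.
- carrier_d: rail carrier, one of four alike from above: aluminium channel, open side down, 100 (x) x 34 (y) x 40 mm high, 0.2 to 0.33 kg (slides with under 4 N); tunnel below 18 wide, 17 mm high, open at the near end, closed by a web at the far (+x) end except in the broken one (not told which). Origin: centre of underside, on the plate; x along it towards the stop, z up.
- dropper_bottle_2: bystander: amber dropper bottle standing to the right of the board, 32 mm across, 102 mm high; origin at the centre of its underside
- loupe_2: bystander: black eye loupe standing to the left of the board, 39 mm across, 40 mm high; origin at the centre of its underside
There are look-alikes about, which are no part of the job. Leave any brown, red or turquoise look-alike of the carrier_c alone.

How it is judged:
By the outcome, as a careful person would: the job done as asked, in the order asked, and still so for the second after the job is handed in, with the robot touching nothing.
It also fails if it takes over 58 s, if anything falls off the work surface, if the arm or the gripper's body presses on something with over 40 N, if the wrist force passes 120 N, or if a joint passes its speed limit or range.

## Robot

A 7-joint arm with a two-finger parallel gripper is mounted at the origin on a cart in front of the work surface, level with it; the furniture and walls round the work are solid. World frame = base frame: x ahead of the robot, y to its left, z up, the work surface at z = 0. Lengths are in m, angles in rad, forces in N, time in s.
With the tool pointing down it reaches from about 0.375 to 0.925 m from the base axis. Payload 3.1 kg.
Tool frame: the origin (TCP) lies at the very end of the fingers, on their centre line; the grasp point (between the pads) lies 19 mm behind it; z points along the fingers, y is the line along which they close (so a half turn about z gives the same grasp; the last joint's range is limited). The gripper opens to 85 mm and grips with 20 to 120 N. Pads are 22 mm wide; open, the fingers measure 114 mm over their backs; the gripper's body (76 mm by 85 mm) begins 54 mm behind the grasp point. The pads swing forward as they close: fully open they stand 13 mm farther back than shut.
Start: joints at [-1.446, 0.383, 0.044, 1.598, -0.018, 1.161, -0.05], TCP at [0.144, 0.634, 0.231] pointing down, gripper open.
Joint ranges: [-2.61, 2.61], [-0.41, 2.15], [-1.48, 1.57], [0, 2.5], [-1.57, 4.71], [0.05, 1.97], [-2.85, 2.85]. Speed limits (rad/s): [2.79, 2.79, 3.14, 3.14, 3.14, 3.14, 3.14].

## Interface

Orientations are given as a rotation vector (axis times angle).
In Python, from workcell import robot gives the robot as it stands. The module is installed in compiled form; this text tells all that it offers.
- The arm moves only by the tool servo_tool, never from a script. Its argument "increments" is a list of rows, each a list of 2 entries, a list of its own where there are three numbers: the shift along the tool's x, y, z in units of 40 mm (1.0 is 40 mm), then the turn about the tool's z in units of 6 degrees (1.0 is 6 degrees). A call has exactly 8 rows; each row shifts and turns the commanded pose from where the row before left it, along the tool's axes as they then stand; what a row does not reach is not made up. A row lasts 1/10 s, in which the tool goes at most 50 mm and 8.59 degrees, less where a joint would pass 70% of its speed; a pose out of reach is approached as far as the arm can. A call is refused whole if a number of a shift passes 1 or a number of a turn 1, either way. A call with a gripper value outside its range is refused whole. "gripper" is the opening, from 0 (shut) to 1 (fully open), set as the call begins (left out, the last holds). The fingers move at their own pace and stop on an object; the grip force is fixed at half the most. Time passes only in rows, so rows that do not move let the fingers close, or fill a call up. It gives the time, the measured TCP pose, the force, the opening and the grip force at its end, in the units of the state.
- robot.get_obs(): the state, without advancing time (a new reading comes with each control period).
- robot.capture(name): name is "scene" or "side" or "wrist"; returns a dict with "color" (384x512x3 uint8, red, green, blue), "fov_y" (degrees; the focal length in pixels is half the picture's height over the tangent of half this angle, whatever the lens; pixels are square), "cx", "cy" (the principal point, pixels), "D" ([k1, k2, p1, p2, k3] as OpenCV has them; the pictures are not rectified), "origin" and "attitude" of the camera in the world. Camera axes: x right, y down, z forward; pixel columns grow to the right and rows downward; lengths in m; the calibration is good to about 2 mm. A picture is of the moment at which its call begins. There is no depth.
- robot.job_done(): hands the job in; it is judged then, once.
The state is a dict: "time_s": time; "joint_positions": joint angles; "qd": joint speeds; "joint_efforts": joint torques, N m; "tcp_pos": TCP position; "orientation": TCP orientation; "wrist_force": force on the tool from outside, world axes, zero at the start; "torque": the same for the moment, N m; "opening": finger opening in m; "gripper_force": force on a finger pad.
Only numpy, scipy, OpenCV 4.12 (cv2) and the standard library are available. Lean on these libraries where they do the work, as an engineer would, in place of code of your own. Each camera call takes 0.05 s, during which the arm holds its last target. There are 200 camera calls.

## Working session

There is one attempt and no reset: what is moved stays moved. The work goes in short steps, Python scripts to look and compute and a tool call to move; the robot and the scene stay as the last step left them, time stands still between calls to the robot, and variables do not carry over. Pictures are saved under pics/ and viewed, at most 10 in all, crops included, and the job is handed in when it is done.

Besides the shell and the picture viewer there is one more tool, called after "Request:" by a JSON object that holds its "fn" and its "kwargs". servo_tool: Moves the arm, as the interface text tells. Its arguments: {"type":"object","properties":{"increments":{"type":"array","items":{"type":"array"}},"gripper":{"type":"number"}},"required":["increments"]}

```bash
mkdir -p pics
cat > h.py <<'E'
import numpy as np, cv2
from scipy.spatial.transform import Rotation as R
from workcell import robot
def cap(n,f=None):
    c=robot.capture(n)
    if f: cv2.imwrite('pics/'+f,c['color'][:,:,::-1])
    return c
def K(c):
    f=192/np.tan(np.radians(c['fov_y'])/2); return np.array([[f,0,c['cx']],[0,f,c['cy']],[0,0,1.]])
def att(c):
    a=np.array(c['attitude'],float); return a if a.shape==(3,3) else (R.from_rotvec(a).as_matrix() if a.size==3 else R.from_quat(a).as_matrix())
def onz(c,px,z):
    u=cv2.undistortPoints(np.array(px,float).reshape(-1,1,2),K(c),np.array(c['D'],float)).reshape(-1,2)
    d=np.c_[u,np.ones(len(u))]@att(c).T; o=np.array(c['origin'],float)
    return o+d*((z-o[2])/d[:,2:3])
def proj(c,P):
    A=att(c); P=np.array(P,float).reshape(-1,3)
    return cv2.projectPoints(P,cv2.Rodrigues(A.T)[0],-A.T@np.array(c['origin'],float),K(c),np.array(c['D'],float))[0].reshape(-1,2)
E
python3 - <<'E'
from h import *
for n in ['scene','side']:
    c=cap(n,n+'0.png'); print(n,c['origin'],c['attitude'],c['fov_y'],c['D'])
o=robot.get_obs(); print(o)
a=cv2.imread('pics/scene0.png');b=cv2.imread('pics/side0.png')
E
```

```text
scene [-0.02948524  1.16736362  0.7712047 ] [-0.56500206  2.43845866 -1.49710642] 44.684429703025025 [-0.01602136  0.          0.          0.          0.        ]
side [ 0.007793   -1.14264299  0.72035317] [-2.03802971  0.48633615 -0.30823706] 51.137117223195396 [-0.0109215  0.         0.         0.         0.       ]
{'time_s': 0.1, 'joint_positions': array([-1.44580176,  0.38374182,  0.04385895,  1.59943379, -0.01792359,
        1.16122719, -0.04989037]), 'qd': array([ 0.00104423, -0.00311274, -0.00038253, -0.00394306, -0.00055969,
       -0.00267404, -0.00100386]), 'joint_efforts': array([ 2.78272375e-03, -4.34726751e+01,  1.02912627e+00, -2.50453341e+01,
        1.07949789e-02,  5.46112118e-03, -7.38315862e-06]), 'tcp_pos': array([0.14343783, 0.63308355, 0.23001272]), 'orientation': array([-0.34913166, -3.12197296,  0.00378907]), 'wrist_force': array([-0.42114493, -0.39970555, -0.52423281]), 'torque': array([-0.01538463, -0.00182394,  0.03522006]), 'gripper_force': 0.0, 'opening': 0.08518525111777399}
```

View pics/scene0.png

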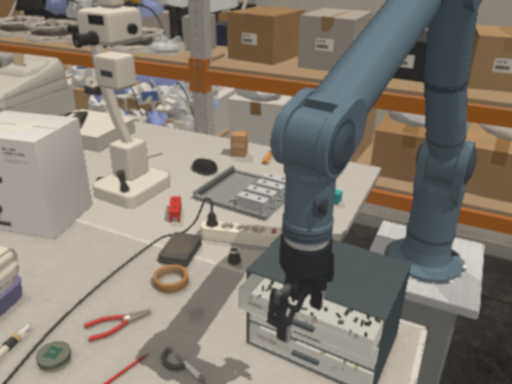

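View pics/side0.png

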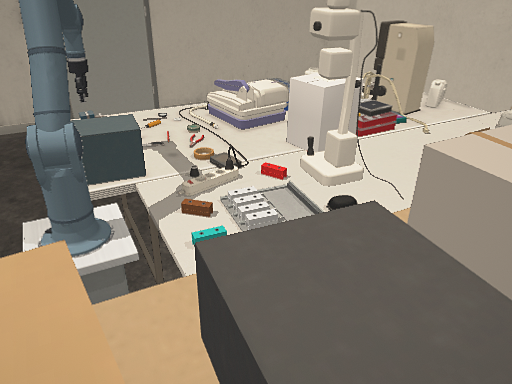

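The scene view shows the board at about (240,190) with its pale carriers at about (262,190). The side view shows the board at about (270,207), with red (273,171), brown (197,208) and turquoise (209,235) look-alikes lying outside it. Next I'll enlarge both views.

Run:
```python
from h import *
a=cv2.imread('pics/scene0.png')[145:235,180:350];b=cv2.imread('pics/side0.png')[155:255,170:340]
f=lambda x:cv2.resize(x,None,fx=4.6,fy=3.0*0+4.6,interpolation=cv2.INTER_CUBIC)
z=np.vstack([f(a),f(b)]); z=z[:,:800]; 
z=cv2.resize(z,(int(z.shape[1]*600/z.shape[0]),600)); print(z.shape, 600/190)
cv2.imwrite('pics/crop0.png',z)
```

```text
(600, 536, 3) 3.1578947368421053
```

View pics/crop0.png

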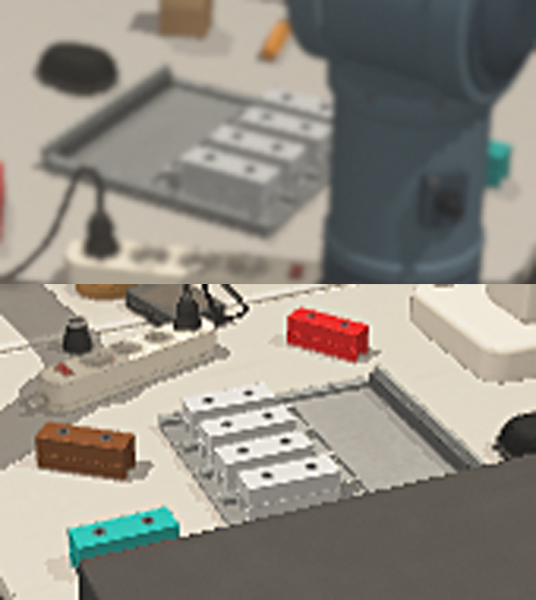

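The crop shows four pale aluminium carriers side by side on the grey board, at scene pixels of about (251,201), (262,192), (270,185) and (275,178). The brown, red and turquoise blocks are off the board and are look-alikes, so I'll leave them alone. Now I'll locate the board corners.

Run:
```python
from h import *
np.set_printoptions(precision=4,suppress=True)
c=cap('scene');s=cap('side')
S=lambda x,y:(180+x/3.158,145+y/3.158); D=lambda x,y:(170+x/3.158,155+(y-284.2)/3.158)
print('scene stop L,R top z.03',onz(c,[S(43,150),S(168,68)],.03),'near-left z0',onz(c,[S(267,238)],0))
print('side nearleft z8',onz(s,[D(160,413)],.008),'stopL top',onz(s,[D(375,370)],.03),'nearright',onz(s,[D(230,524)],.008))
print('carrier tops scene near/far hole pairs',onz(c,[S(208,157),S(249,169),S(222,137),S(263,149),S(245,116),S(290,127)],.048))
print('side holes',onz(s,[D(209,401),D(249,392),D(225,424),D(268,415),D(239,450),D(285,440),D(261,476),D(310,466)],.048))
print('loupe cand',onz(c,[(234,265)],0), 'lookalikes', onz(s,[D(85,432),D(125,520)],.04), 'strip', onz(s,[D(30,400),D(210,345)],0.0))
```

```text
scene stop L,R top z.03 [[ 0.7493  0.0019  0.03  ]
 [ 0.7282 -0.242   0.03  ]] near-left z0 [[0.4811 0.0129 0.    ]]
side nearleft z8 [[0.4901 0.0263 0.008 ]] stopL top [[ 0.7449 -0.0246  0.03  ]] nearright [[ 0.4642 -0.2093  0.008 ]]
carrier tops scene near/far hole pairs [[ 0.5704 -0.0335  0.048 ]
 [ 0.5216 -0.0292  0.048 ]
 [ 0.5771 -0.0801  0.048 ]
 [ 0.527  -0.0751  0.048 ]
 [ 0.5766 -0.1359  0.048 ]
 [ 0.5221 -0.134   0.048 ]]
side holes [[ 0.5219 -0.038   0.048 ]
 [ 0.5707 -0.0385  0.048 ]
 [ 0.5157 -0.0911  0.048 ]
 [ 0.5658 -0.0937  0.048 ]
 [ 0.5054 -0.1455  0.048 ]
 [ 0.5574 -0.1483  0.048 ]
 [ 0.5029 -0.1998  0.048 ]
 [ 0.5559 -0.2046  0.048 ]]
loupe cand [[0.4589 0.2607 0.    ]] lookalikes [[ 0.3808 -0.0295  0.04  ]
 [ 0.3572 -0.2017  0.04  ]] strip [[0.3707 0.1339 0.    ]
 [0.6226 0.1744 0.    ]]
```

The board's near-left corner is at about (0.487,0.02), its yaw is about -5.5°, and the carriers are around x 0.54. I'll raise the tool and swing it over the board to look with the wrist camera.

Request:
{"fn": "servo_tool", "kwargs": {"increments": [[[0,0,-1],0],[[0,0,-1],0],[[0,0,-1],0],[[-1,-0.1,-0.2],-0.2],[[-1,-0.2,0],-0.2],[[-1,-0.3,0],-0.2],[[-1,-0.4,0],-0.2],[[-1,-0.6,0],-0.2]], "gripper": 0}}

```text
time_s: 1.0
tcp_pos: [0.3306, 0.5344, 0.3587]
orientation: [-0.182, -3.136, 0.0]
wrist_force: [-0.3, 0.1, -0.2]
opening: -0.0001
gripper_force: 0.0
```

Request:
{"fn": "servo_tool", "kwargs": {"increments": [[[-0.4,-0.9,0],0],[[-0.4,-0.9,0],0],[[-0.4,-0.9,0],0],[[-0.4,-0.9,0],0],[[-0.4,-0.9,0],0],[[-0.4,-0.9,0],0],[[-0.4,-0.9,0],0],[[-0.4,-0.9,0],0]]}}

```text
time_s: 1.8
tcp_pos: [0.423, 0.232, 0.3591]
orientation: [-0.185, -3.136, -0.0]
wrist_force: [0.9, 0.2, 0.2]
opening: 0.0004
gripper_force: 0.0
```

Request:
{"fn": "servo_tool", "kwargs": {"increments": [[[-0.3,-0.9,0],0],[[-0.3,-0.9,0],0],[[-0.3,-0.9,0],0],[[-0.3,-0.9,0],0],[[-0.3,-0.9,0],0],[[-0.3,-0.9,0],0],[[-0.3,-0.9,0],0],[[0,0,0],0]]}}

```text
time_s: 2.6
tcp_pos: [0.4768, -0.0335, 0.3596]
orientation: [0.203, 3.134, -0.003]
wrist_force: [0.0, 0.6, -0.6]
opening: -0.0001
gripper_force: 0.0
```

Run:
```python
from h import *
c=cap('wrist','w1.png'); o=robot.get_obs(); print(o['tcp_pos'],o['orientation'],c['origin'])
a=cv2.imread('pics/w1.png'); cv2.imwrite('pics/w1b.png',cv2.resize(a,(800,600),interpolation=cv2.INTER_CUBIC))
```

```text
[ 0.47659685 -0.02991861  0.35940799] [1.96924260e-01 3.13514889e+00 3.39066715e-04] [ 0.41067116 -0.02369478  0.50321557]
```

View pics/w1b.png

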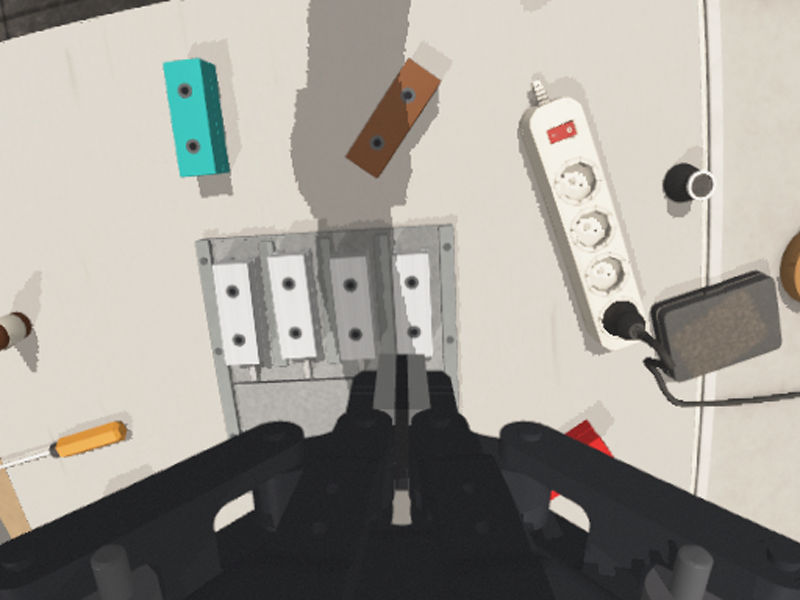

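The wrist view shows four carriers on the board. Their hole pairs are at about (232,291)/(239,340), (288,284)/(295,333), (350,285)/(355,334) and (411,282)/(416,331). The board's near corners are at (197,240) and (455,225). The bottle (10,330) and loupe (690,183) are well clear.

Run:
```python
from h import *
np.set_printoptions(precision=4,suppress=True)
c=cap('wrist'); k=512/800
P=lambda l,z: onz(c,np.array(l)*k,z)
# refine holes: dark blob centroid
g=cv2.cvtColor(c['color'],cv2.COLOR_RGB2GRAY)
H=[]
for x,y in [(232,291),(239,340),(288,284),(295,333),(350,285),(355,334),(411,282),(416,331)]:
    x,y=int(x*k),int(y*k); w=g[y-6:y+7,x-6:x+7].astype(float); m=np.clip(w.max()*0+np.median(w)*.7-w,0,None)
    yy,xx=np.mgrid[-6:7,-6:7]; H.append((x+(m*xx).sum()/m.sum(),y+(m*yy).sum()/m.sum()))
h=onz(c,H,.048); n=P([(197,240),(455,225)],.008)
print(h); print(n)
d=n[1]-n[0]; yaw=np.arctan2(-d[0],d[1]); print('edge yaw',np.degrees(yaw),np.linalg.norm(d))
ys=[np.degrees(np.arctan2(*(h[i+1]-h[i])[[1,0]])) for i in (0,2,4,6)]; print('carrier yaws',ys)
m=(h[0::2]+h[1::2])/2; q=m[3]-m[0]; print('mids',m,np.linalg.norm(q))
for yw in (yaw,np.radians(np.mean(ys))):
    bx=np.array([np.cos(yw),np.sin(yw)]);by=np.array([-bx[1],bx[0]])
    e=n.mean(0)[:2]; O=e+.135*bx
    print('origin',O,[( (t[:2]-O)@bx,(t[:2]-O)@by) for t in m])
o=robot.get_obs(); print(o['tcp_pos'], R.from_rotvec(o['orientation']).as_matrix())
```

```text
[[ 0.5126 -0.1963  0.048 ]
 [ 0.5607 -0.2007  0.048 ]
 [ 0.5123 -0.1427  0.048 ]
 [ 0.5603 -0.1452  0.048 ]
 [ 0.5209 -0.086   0.048 ]
 [ 0.5688 -0.0887  0.048 ]
 [ 0.5256 -0.0299  0.048 ]
 [ 0.574  -0.0332  0.048 ]]
[[ 0.4662 -0.2309  0.008 ]
 [ 0.484   0.0231  0.008 ]]
edge yaw -4.007220632321532 0.25457427029529256
carrier yaws [np.float64(-5.303275192402468), np.float64(-3.043791693320237), np.float64(-3.2230971079586404), np.float64(-3.900349432876489)]
mids [[ 0.5367 -0.1985  0.048 ]
 [ 0.5363 -0.1439  0.048 ]
 [ 0.5449 -0.0874  0.048 ]
 [ 0.5498 -0.0316  0.048 ]] 0.1674740496712881
origin [ 0.6098 -0.1134] [(np.float64(-0.06698290759604382), np.float64(-0.09006224005946929)), (np.float64(-0.0711723868040574), np.float64(-0.035640536988858634)), (np.float64(-0.0665957095017879), np.float64(0.021367659202835454)), (np.float64(-0.06559811767523527), np.float64(0.07740608431913162))]
origin [ 0.6098 -0.113 ] [(np.float64(-0.06720253191812224), np.float64(-0.09022768569183494)), (np.float64(-0.0712594087889812), np.float64(-0.035795937132792846)), (np.float64(-0.0665438535836293), np.float64(0.0212009395120293)), (np.float64(-0.06540973592607424), np.float64(0.07723676783736022))]
[ 0.4765 -0.0273  0.3592] [[-0.9927  0.1208 -0.0002]
 [ 0.1208  0.9927  0.0008]
 [ 0.0003  0.0008 -1.    ]]
```

Request:
{"fn": "servo_tool", "kwargs": {"increments": [[[0,0,1],-0.5],[[0,0,1],0],[[0,0,1],0],[[0,0,1],0],[[0,0,1],0],[[0,0,1],0],[[0,0,1],0],[[0,0,0.5],0]]}}

```text
time_s: 3.5
tcp_pos: [0.4735, -0.024, 0.0555]
orientation: [-0.097, -3.133, 0.0]
wrist_force: [0.2, 0.7, -0.1]
opening: 0.0001
gripper_force: 0.0
```

Request:
{"fn": "servo_tool", "kwargs": {"increments": [[[0,0,0.4],0],[[0,0,0.3],0],[[0,0,0],0],[[0,0,0],0],[[0,0,0],0],[[0,0,0],0],[[0,0,0],0],[[0,0,0],0]]}}

```text
time_s: 4.3
tcp_pos: [0.477, -0.0263, 0.0317]
orientation: [0.103, 3.139, 0.001]
wrist_force: [0.7, 0.3, 0.8]
opening: 0.0
gripper_force: 0.0
```

Request:
{"fn": "servo_tool", "kwargs": {"increments": [[[-0.1,0,0.05],0],[[-0.1,0,0.03],0],[[-0.1,0,0],0],[[-0.04,0,0],0],[[-0.04,0,0],0],[[-0.04,0,0],0],[[0,0,0],0],[[0,0,0],0]]}}

```text
time_s: 5.1
tcp_pos: [0.4936, -0.0275, 0.028]
orientation: [0.103, 3.139, -0.0]
wrist_force: [-0.7, -0.5, -0.8]
opening: 0.0001
gripper_force: 0.4
```

Request:
{"fn": "servo_tool", "kwargs": {"increments": [[[-0.05,0,0],0],[[-0.05,0,0],0],[[-0.05,0,0],0],[[0,0,0],0],[[-0.04,0,0],0],[[-0.04,0,0],0],[[-0.04,0,0],0],[[-0.04,0,0],0]]}}

```text
time_s: 5.9
tcp_pos: [0.5059, -0.0283, 0.0281]
orientation: [-0.103, -3.14, -0.0]
wrist_force: [-1.6, 0.8, 0.3]
opening: 0.0002
gripper_force: 1.1
```

Run:
```python
from h import *
c=cap('wrist','w2.png'); o=robot.get_obs(); print(o['tcp_pos'],o['wrist_force'])
a=cv2.imread('pics/w2.png'); cv2.imwrite('pics/w2b.png',a)
```

```text
[ 0.50639275 -0.0282933   0.02810442] [-0.5231709   0.14813055 -1.17774845]
```

View pics/w2b.png

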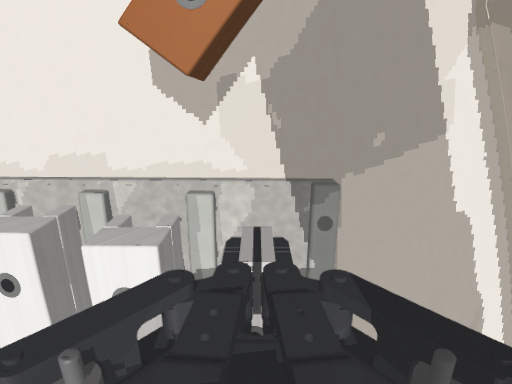

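The tool is centred in the left lane, behind its carrier, with almost no resistance so far. I'll keep pushing gently.

Request:
{"fn": "servo_tool", "kwargs": {"increments": [[[-0.05,0,0],0],[[-0.05,0,0],0],[[-0.05,0,0],0],[[0,0,0],0],[[0,0,0],0],[[0,0,0],0],[[0,0,0],0],[[0,0,0],0]]}}

```text
time_s: 6.75
tcp_pos: [0.5122, -0.0286, 0.0282]
orientation: [0.103, 3.139, 0.0]
wrist_force: [-0.0, 0.1, 0.2]
opening: -0.0003
gripper_force: 0.0
```

```bash
cat > ch.py <<'E'
from h import *
np.set_printoptions(precision=4,suppress=True)
s=cap('side')
a=s['color'][:,:,::-1]; big=cv2.resize(a[175:235,210:310],(800,480),interpolation=cv2.INTER_CUBIC)
import sys
cv2.imwrite('pics/'+sys.argv[1],big)
o=robot.get_obs(); print(o['time_s'],o['tcp_pos'],o['wrist_force'])
E
python3 ch.py s2.png
```

```text
6.8 [ 0.5121 -0.0287  0.0282] [-0.4996  0.6231  0.0805]
```

View pics/s2.png

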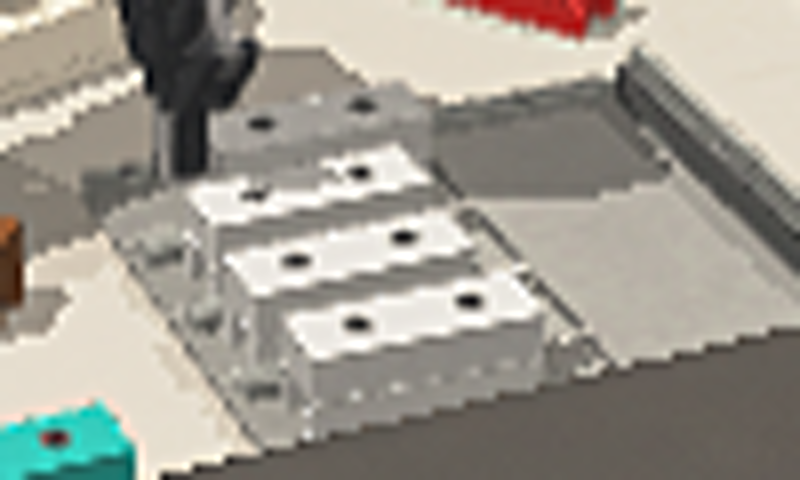

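The left carrier has advanced about 25 mm. Its origin is now near board x = -42, well past -58, with no resistance, so this is the broken one. I'll slide it on into the bay.

Request:
{"fn": "servo_tool", "kwargs": {"increments": [[[-0.05,0,0],0],[[-0.1,0,0],0],[[-0.1,0,0],0],[[-0.1,0,0],0],[[-0.1,0,0],0],[[-0.1,0,0],0],[[-0.1,0,0],0],[[-0.05,0,0],0]]}}

```text
time_s: 7.6
tcp_pos: [0.5404, -0.0305, 0.0281]
orientation: [0.103, 3.139, -0.0]
wrist_force: [-2.2, 0.1, -0.2]
opening: -0.0001
gripper_force: 0.8
```

Request:
{"fn": "servo_tool", "kwargs": {"increments": [[[-0.05,0,0],0],[[-0.1,0,0],0],[[-0.1,0,0],0],[[-0.1,0,0],0],[[-0.1,0,0],0],[[-0.1,0,0],0],[[-0.1,0,0],0],[[-0.05,0,0],0]]}}

```text
time_s: 8.4
tcp_pos: [0.5683, -0.0323, 0.0281]
orientation: [0.103, 3.139, -0.0]
wrist_force: [-1.8, 0.2, 1.0]
opening: -0.0
gripper_force: 1.0
```

```bash
cat > tm.py <<'E'
from h import *
import sys
c=cap('scene'); a=c['color'][:,:,::-1]; s=cap('side')['color'][:,:,::-1]
A=cv2.resize(a[155:225,185:335],(750,350),interpolation=cv2.INTER_CUBIC); B=cv2.resize(s[178:226,210:360],(750,240),interpolation=cv2.INTER_CUBIC)
cv2.imwrite('pics/'+sys.argv[1],np.vstack([A,B])); o=robot.get_obs(); print(o['time_s'],o['tcp_pos'],o['wrist_force'],R.from_rotvec(o['orientation']).as_matrix()[:2,0])
E
python3 tm.py t1.png
```

```text
8.5 [ 0.56855335 -0.03238007  0.02822264] [-0.36589498  0.57716672 -0.3871688 ] [-0.99784864  0.0655453 ]
```

View pics/t1.png

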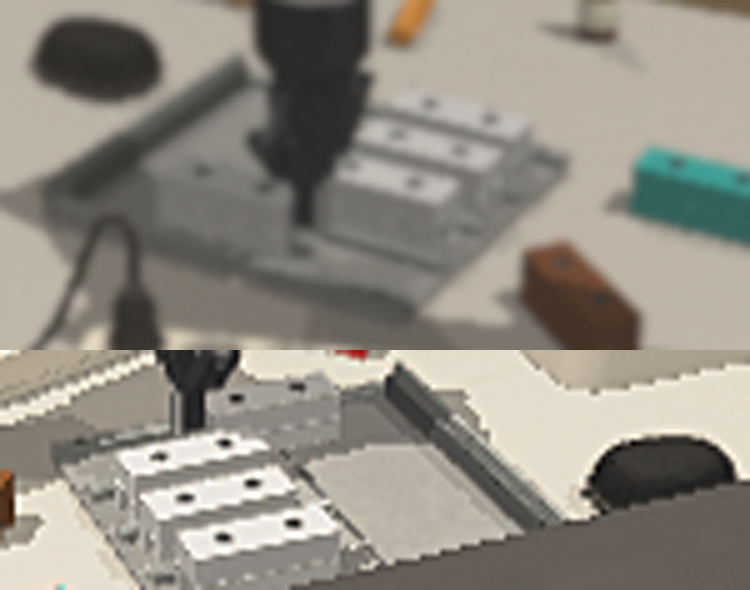

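The carrier, with holes at (203,170) and (265,187) in the scene crop, is sliding straight and is about 60 mm short of the stop. The other three carriers are undisturbed.

Request:
{"fn": "servo_tool", "kwargs": {"increments": [[[-0.05,0,0],0],[[-0.1,0,0],0],[[-0.1,0,0],0],[[-0.1,0,0],0],[[-0.1,0,0],0],[[-0.1,0,0],0],[[-0.1,0,0],0],[[-0.1,0,0],0]]}}

```text
time_s: 9.3
tcp_pos: [0.598, -0.0343, 0.028]
orientation: [0.103, 3.14, -0.0]
wrist_force: [-0.7, -0.1, -0.5]
opening: -0.0001
gripper_force: 0.6
```

Request:
{"fn": "servo_tool", "kwargs": {"increments": [[[-0.05,0,0],0],[[-0.05,0,0],0],[[-0.05,0,0],0],[[-0.05,0,0],0],[[-0.05,0,0],0],[[-0.05,0,0],0],[[-0.05,0,0],0],[[-0.05,0,0],0]]}}

```text
time_s: 10.1
tcp_pos: [0.6137, -0.0354, 0.0281]
orientation: [-0.103, -3.14, -0.0]
wrist_force: [-1.4, 0.5, 1.6]
opening: -0.0001
gripper_force: 1.1
```

Request:
{"fn": "servo_tool", "kwargs": {"increments": [[[-0.03,0,0],0],[[-0.03,0,0],0],[[-0.03,0,0],0],[[-0.03,0,0],0],[[-0.03,0,0],0],[[0,0,0],0],[[0,0,0],0],[[0,0,0],0]]}}

```text
time_s: 10.9
tcp_pos: [0.62, -0.0358, 0.0281]
orientation: [0.103, 3.139, -0.0]
wrist_force: [-1.0, 0.7, 0.6]
opening: -0.0003
gripper_force: 0.4
```

Request:
{"fn": "servo_tool", "kwargs": {"increments": [[[-0.03,0,0],0],[[-0.03,0,0],0],[[-0.03,0,0],0],[[-0.03,0,0],0],[[0,0,0],0],[[0,0,0],0],[[0,0,0],0],[[0,0,0],0]]}}

```text
time_s: 11.7
tcp_pos: [0.6248, -0.036, 0.0281]
orientation: [0.103, 3.139, -0.0]
wrist_force: [-0.5, -0.2, 0.3]
opening: -0.0001
gripper_force: 0.2
```

Request:
{"fn": "servo_tool", "kwargs": {"increments": [[[-0.03,0,0],0],[[-0.03,0,0],0],[[-0.03,0,0],0],[[0,0,0],0],[[0,0,0],0],[[0,0,0],0],[[0,0,0],0],[[0,0,0],0]]}}

```text
time_s: 12.5
tcp_pos: [0.6282, -0.0363, 0.0281]
orientation: [0.103, 3.139, -0.0]
wrist_force: [-0.2, -0.4, 0.2]
opening: 0.0
gripper_force: 0.3
```

Request:
{"fn": "servo_tool", "kwargs": {"increments": [[[-0.03,0,0],0],[[-0.03,0,0],0],[[0,0,0],0],[[0,0,0],0],[[0,0,0],0],[[0,0,0],0],[[0,0,0],0],[[0,0,0],0]]}}

```text
time_s: 13.3
tcp_pos: [0.6285, -0.0363, 0.0278]
orientation: [-0.103, -3.136, -0.001]
wrist_force: [-6.3, 0.2, 4.2]
opening: 0.0004
gripper_force: 2.6
```

```bash
python3 tm.py t2.png
```

```text
13.4 [ 0.62850518 -0.03627252  0.02777571] [-4.87305937  0.60973774  4.04830983] [-0.99783251  0.06567746]
```

View pics/t2.png

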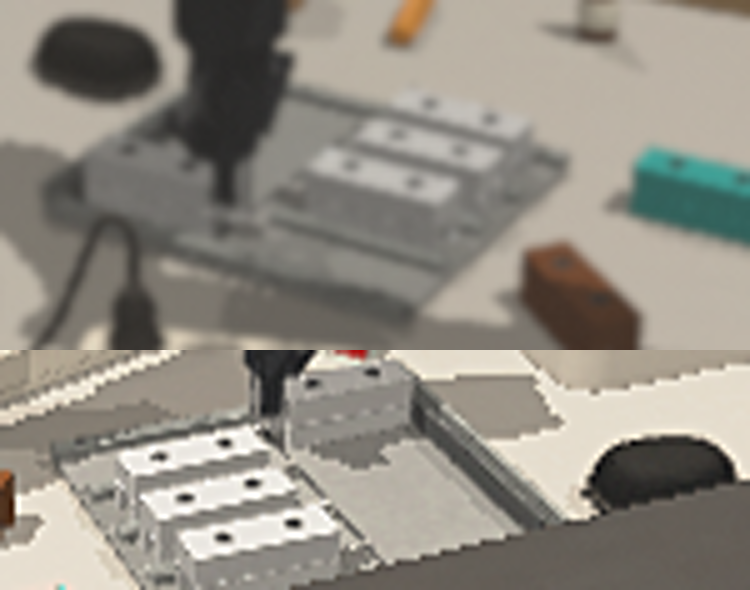

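The carrier's far end is now against the stop bar, and the force rose to about 6 N where I expected contact. I'll press slightly more to square it, then back off slowly.

Request:
{"fn": "servo_tool", "kwargs": {"increments": [[[-0.03,0,0],0],[[-0.03,0,0],0],[[-0.03,0,0],0],[[0,0,0],0],[[0,0,0],0],[[0,0,0],0],[[0,0,0],0],[[0,0,0],0]]}}

```text
time_s: 14.2
tcp_pos: [0.6292, -0.0363, 0.0273]
orientation: [-0.103, -3.13, -0.003]
wrist_force: [-10.5, 0.6, 7.1]
opening: 0.0002
gripper_force: 4.9
```

Request:
{"fn": "servo_tool", "kwargs": {"increments": [[[0.03,0,0],0],[[0.03,0,0],0],[[0.03,0,0],0],[[0.03,0,0],0],[[0.05,0,0],0],[[0.1,0,0],0],[[0.1,0,0],0],[[0.2,0,0],0]]}}

```text
time_s: 15.0
tcp_pos: [0.6124, -0.0354, 0.0288]
orientation: [0.103, 3.137, -0.001]
wrist_force: [-0.3, 0.3, 0.4]
opening: -0.0001
gripper_force: 0.0
```

Request:
{"fn": "servo_tool", "kwargs": {"increments": [[[0,0,-0.3],0],[[0,0,-0.6],0],[[0,0,-1],0],[[0,0,-1],0],[[0,0,-1],0],[[0.5,0,-1],0],[[1,0,-1],0],[[1,0,-1],0]]}}

```text
time_s: 15.8
tcp_pos: [0.5201, -0.0298, 0.297]
orientation: [0.105, 3.138, -0.0]
wrist_force: [-0.5, 1.0, 0.1]
opening: -0.0001
gripper_force: 0.0
```

Request:
{"fn": "servo_tool", "kwargs": {"increments": [[[1,0,0],0],[[1,0,-0.2],0],[[0.5,-0.8,0],0],[[0,-0.8,0],0],[[0,0,0],0],[[0,0,0],0],[[0,0,0],0],[[0,0,0],0]]}}

```text
time_s: 16.6
tcp_pos: [0.4169, -0.0856, 0.3028]
orientation: [-0.1, -3.14, 0.0]
wrist_force: [-0.1, -0.2, 0.2]
opening: -0.0001
gripper_force: 0.0
```

```bash
python3 - <<'E'
from h import *
a=cap('wrist')['color'][:,:,::-1]; cv2.imwrite('pics/w3.png',cv2.resize(a,(800,600),interpolation=cv2.INTER_CUBIC)); print(robot.get_obs()['tcp_pos'])
E
python3 tm.py t3.png
```

```text
[ 0.41688737 -0.08565556  0.30271308]
16.75 [ 0.41684673 -0.08584142  0.30264581] [-0.10739662 -0.80454611 -0.46540841] [-0.99793472  0.06423428]
```

View pics/w3.png

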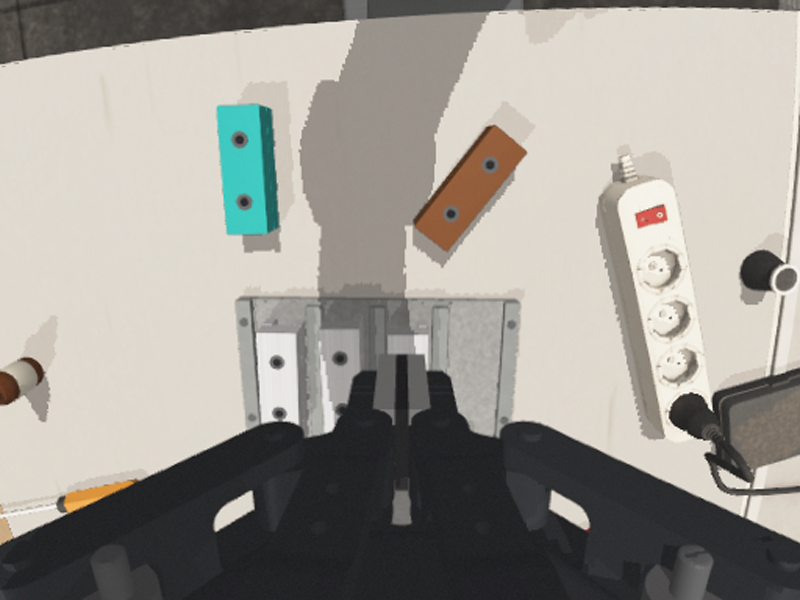

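View pics/t3.png

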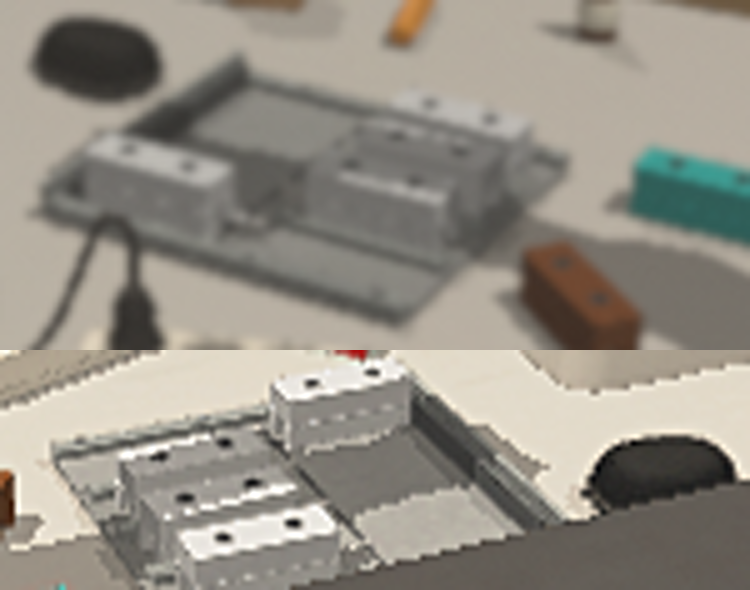

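The carrier sits against the stop bar, with scene-crop holes at (130,149) and (191,166) and side-crop holes at (312,383) and (372,373). The other three carriers are in their lanes and the bottle and loupe are in place. I'll check squareness numerically.

Run:
```python
from h import *
np.set_printoptions(precision=4,suppress=True)
bx=np.array([.9977,-.068]);by=np.array([.068,.9977]);O=np.array([.6095,-.120])
def ref(c,px):
    g=cv2.cvtColor(c['color'],cv2.COLOR_RGB2GRAY).astype(float);r=[]
    for x,y in px:
        X,Y=round(x),round(y);w=g[Y-2:Y+3,X-3:X+4];m=np.clip(np.percentile(w,60)-15-w,0,None);yy,xx=np.mgrid[-2:3,-3:4]
        r.append((X+(m*xx).sum()/m.sum(),Y+(m*yy).sum()/m.sum()))
    return r
for n,l in (('scene',[(211,184.8),(223.2,188.2),(255.2,187.8),(268,191.5)]),('side',[(272.3,184.2),(284.4,182.2),(241.8,199.2),(255,196.2)])):
    c=cap(n)
    h=onz(c,ref(c,l),.048)[:,:2]
    for i in (0,2):
        p,q=sorted((h[i],h[i+1]),key=lambda t:t[0]);d=q-p;m=(p+q)/2-O
        print(n,'board',m@bx,m@by,'yaw rel',np.degrees(np.arctan2(d@by,d@bx)),np.linalg.norm(d))
```

```text
scene board 0.07183033450749149 0.07603394690644252 yaw rel 2.2599679700001087 0.048126849534059636
scene board -0.06912947737859046 0.022020939284585348 yaw rel 3.6924936457942206 0.04857225209211502
side board 0.07166042870625636 0.08091337096413495 yaw rel -1.4667491022228794 0.0491066705311336
side board -0.06982012022201654 0.025549759292074127 yaw rel 2.37079632659747 0.047752121970653885
```

Pixel noise from these distant views is about ±2°. There's time for a closer wrist measurement.

Request:
{"fn": "servo_tool", "kwargs": {"increments": [[[-0.5,0,-0.5],0],[[-0.8,-0.4,-0.5],0],[[-0.9,-0.6,-0.4],0],[[-0.9,-0.6,0],0],[[-0.9,-0.3,0],0],[[-0.6,0,0],0],[[-0.3,0,0],0],[[0,0,0],0]]}}

```text
time_s: 17.65
tcp_pos: [0.6084, -0.1741, 0.3576]
orientation: [-0.1, -3.138, 0.002]
wrist_force: [-0.4, 0.4, -0.3]
opening: -0.0001
gripper_force: 0.0
```

Request:
{"fn": "servo_tool", "kwargs": {"increments": [[[0,0,0],0],[[0,0,0],0],[[0,0,0],0],[[0,0,0],0],[[0,0,0],0],[[0,0,0],0],[[0,0,0],0],[[0,0,0],0]]}}

```text
time_s: 18.45
tcp_pos: [0.6073, -0.1752, 0.3588]
orientation: [-0.103, -3.14, -0.0]
wrist_force: [-0.9, -0.1, 0.3]
opening: -0.0002
gripper_force: 0.0
```

Run:
```python
from h import *
np.set_printoptions(precision=4,suppress=True)
c=cap('wrist','w4.png'); print(robot.get_obs()['tcp_pos'])
bx=np.array([.9977,-.068]);by=np.array([.068,.9977]);O=np.array([.6095,-.120])
g=cv2.cvtColor(c['color'],cv2.COLOR_RGB2GRAY)
C=lambda b,z:np.r_[O+b[0]*bx+b[1]*by,z]
for nm,b in (('broken',(.075,.078)),('n2',(-.066,.022)),('n3',(-.071,-.035)),('n4',(-.067,-.09))):
    e=proj(c,[C((b[0]+s*.0243,b[1]),.048) for s in(-1,1)]); r=[]
    for x,y in e:
        X,Y=int(round(x)),int(round(y))
        if not(12<X<500 and 12<Y<372): continue
        w=g[Y-9:Y+10,X-9:X+10].astype(float); 
        t=(w<.6*np.median(w)).astype(np.uint8); n,_,st,ce=cv2.connectedComponentsWithStats(t)
        k=[i for i in range(1,n) if 8<st[i,4]<90]
        if k:
            i=min(k,key=lambda i:np.hypot(*(ce[i]-9))); r.append(ce[i]+[X-9,Y-9])
    print(nm,e.round(1).tolist(),np.array(r).round(2).tolist())
    if len(r)==2:
        h=onz(c,r,.048)[:,:2];d=h[1]-h[0];m=h.mean(0)-O; print('  board',m@bx,m@by,'yaw rel',np.degrees(np.arctan2(d@by,d@bx)),np.linalg.norm(d))
# edges near the stop face and carrier side: line segments with board-frame angle
L=cv2.createLineSegmentDetector().detect(g)[0].reshape(-1,4)
for z in (.048,):
  for l in L:
    p=onz(c,l.reshape(2,2),z)[:,:2];b=np.c_[(p-O)@bx,(p-O)@by];d=b[1]-b[0]
    if np.linalg.norm(d)>.03 and .0<b[:,0].min() and b[:,0].max()<.17 and abs(b[:,1]).max()<.15:
        print(b.round(4).tolist(),round(np.degrees(np.arctan2(d[1],d[0]))%180,1))
```

```text
[ 0.6073 -0.1753  0.3587]
broken [[348.3, 182.0], [345.7, 213.8]] [[353.2, 181.96], [350.48, 213.57]]
  board 0.07478273641652074 0.0851998423609786 yaw rel -0.05248005151877538 0.04832098560046978
n2 [[314.0, 79.4], [312.6, 116.2]] [[318.58, 78.88], [317.43, 115.25]]
  board -0.06711205333952877 0.028398548171330005 yaw rel 0.5763371759148732 0.04800956771584779
n3 [[271.3, 75.1], [270.9, 112.2]] [[275.83, 74.25], [275.92, 111.15]]
  board -0.0722670265914092 -0.028600073425040767 yaw rel 1.0385485854919356 0.04832365462641809
n4 [[229.9, 78.1], [230.4, 115.0]] [[235.71, 77.34], [235.33, 114.2]]
  board -0.06805188071721514 -0.08278140344158423 yaw rel -1.1789832221226502 0.04843806918686275
[[0.124, 0.0761], [0.1249, 0.1069]] 88.2
[[0.0308, 0.1189], [0.0661, 0.1105]] 166.6
[[0.1374, 0.0984], [0.1322, -0.001]] 87.0
[[0.0109, 0.0481], [0.0109, 0.0982]] 90.1
[[0.1325, -0.1224], [0.0774, -0.1219]] 179.5
[[0.0143, 0.0465], [0.0137, -0.1063]] 89.8
[[0.1094, -0.1071], [0.1099, 0.0039]] 89.7
[[0.0101, -0.0765], [0.0104, -0.0346]] 89.6
[[0.0007, 0.1415], [0.0337, 0.1212]] 148.5
[[0.0103, -0.0241], [0.0104, 0.0163]] 89.9
[[0.0798, 0.0188], [0.0248, 0.041]] 158.0
[[0.0732, 0.1012], [0.0283, 0.1011]] 0.2
[[0.1283, -0.0758], [0.1296, -0.1189]] 91.7
[[0.0714, 0.1129], [0.1043, 0.1143]] 2.4
[[0.0246, 0.1012], [0.0247, 0.0704]] 90.1
[[0.0168, -0.1058], [0.1045, -0.1059]] 179.9
[[0.1101, 0.0077], [0.11, 0.0562]] 90.0
[[0.0267, 0.0681], [0.1042, 0.0682]] 0.1
[[0.117, -0.0014], [0.1171, -0.1054]] 90.0
[[0.0147, 0.0967], [0.0148, 0.0519]] 90.2
[[0.0978, -0.0315], [0.098, 0.0017]] 89.5
[[0.0976, -0.0975], [0.0982, -0.0351]] 89.4
[[0.1179, 0.0605], [0.1167, 0.0042]] 88.8
```

The close view puts the carrier at board x = 74.8 mm with sides and end within about 0.2° of the stop. The sound carriers read -67, -72 and -68 mm, so they haven't moved. I'm handing the job in.

```bash
python3 -c "
from workcell import robot
print(robot.job_done())"
```

```text
the job is handed in; nothing more can be done
None
```

The broken carrier was the one in the leftmost lane: it slid over its catch key with almost no resistance. It now lies square against the back stop (board x 74.8 mm, within about 0.2°). The other three were never pushed and are still in their lanes, the bottle and loupe were left alone, and the job was handed in at about 18.5 s.

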